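# Hold a glass cell in the light path of a workshop light-check stand

### The job

Get the light-check stand ready: set the diffuser spool over the lamp's upright spindle so that it sits fully down, and let go of it. Then take the glass cell out of its rack, gripping it only by its two narrow frosted faces and never touching the two wide clear faces with the fingers, and hold it in the light path: upright and still above the middle of the square mark, the middle of the cell level with the sensor's eye, the clear faces square to the line from spool to sensor. The program finishes while the gripper is still holding the cell there in the air; leave the motor, the jar and the screwdriver where they are.

Things in the scene. Friction and masses are not known exactly. Their poses are not given: they have to be found in the camera images.
- stand: Fixed light-check stand on an aluminium base plate 300 x 110 x 12 mm. Origin at the centre of the plate's underside on the table; x is the light path, from the lamp (x = -100 mm) to the sensor (eye at x = +85 mm, facing the lamp); z up. A flat 44 mm black square outline in the middle of the plate marks where the cell belongs.
- seat (a point): Centre of the lamp's flat top, the seat, 100 mm above the table; axes as the stand's. The lamp is a round finned housing, 40 mm diameter at its top, 43 over its fins. A steel spindle, 12 mm diameter and 46 mm tall (last 6 mm tapered to 6 mm), stands up from this point. The spool's origin comes here when it is fully down.
- light_mid (a point): Point on the light path above the middle of the square mark, 118 mm above the table, level with the sensor's eye; axes as the stand's (x along the light path). The sensor is a black tube, 36 mm diameter, 45 mm long, lying along x on a post, its near end 85 mm from here, its top 136 mm above the table.
- spool: Loose smoke-grey diffuser spool, standing on the table, 36 mm tall, about 60 g: two flanges 50 mm in diameter and 8 mm thick (0 to 8 and 28 to 36 mm up) on a core of 30 mm diameter, with a 17 mm bore right through. Origin at the centre of its underside, z up along its axis.
- rack: Fixed aluminium rack block 90 x 90 x 30 mm with one rectangular pocket, 23 mm (x) by 35 mm (y), 20 mm deep, in the middle of its top. Origin at the centre of its underside on the table.
- cell: Loose upright glass cell 20 mm (x) by 32 mm (y) by 80 mm, plus a 6 mm grey cap; about 70 g. Origin at the centre of its underside. Narrow faces (20 mm wide, at y = -16 and +16 mm): frosted, whitish, to grip. Wide faces (at x = -10 and +10 mm): clear windows, not to be touched. At first it stands in the rack's pocket, underside 10 mm above the table, 60 mm of glass sticking out.
- cell_mid (a point): Centre of the glass cell, 40 mm above its underside; axes as the cell's.
- motor: Bystander: small loose square motor 42 x 42 x 40 mm with a shaft 20 mm up, standing on the table. Origin at the centre of its underside. To be left alone.
- jar: Bystander: small loose glass jar with a white cap, 48 mm diameter, 65 mm tall. Origin at the centre of its underside. To be left alone.
- screwdriver: Bystander: loose screwdriver 150 mm long lying on the table, along its own x. To be left alone.
There are look-alikes about, which are no part of the job. There is more than one size of the cell; the one meant has the size given above.

How it is judged:
By the outcome, as a careful person would: the job done as asked, in the order asked, and still so for the second after the job is handed in, while the arm keeps its last pose, push and grip.
It also fails if it takes over 54 s, if anything falls off the work surface, if the arm or the gripper's body presses on something with over 40 N, if the wrist force passes 120 N, or if a joint passes its speed limit or range.

### The arm

A 6-joint arm with a two-finger parallel gripper is mounted at the origin on the work surface. World frame = base frame: x ahead of the robot, y to its left, z up, the work surface at z = 0. Lengths are in m, angles in degrees, forces in N, time in s.
With the tool pointing down it reaches from about 0.325 to 0.775 m from the base axis. Payload 5.5 kg.
Tool frame: the origin (TCP) lies at the very end of the fingers, on their centre line; the grasp point (between the pads) lies robot.grasp_offset behind it (robot.grasp_offset is the distance from the TCP to the grasp point, in m); z points along the fingers, y is the direction in which the jaws open and shut (so a half turn about z gives the same grasp; the last joint's range is limited). The gripper opens to 88 mm and grips with 3 to 60 N. Pads are 20 mm wide; open, the fingers measure 115 mm over their backs; the gripper's body (75 mm by 178 mm) begins 61 mm behind the grasp point.
Start: joints at [-73.493, 5.22, 70.514, -0, 104.267, -3.249], TCP at [0.203, -0.565, 0.223] pointing down, gripper open.
Joint ranges: [-164.24, 164.24], [-49.07, 125.15], [9.68, 141.18], [-86.29, 266.29], [3.28, 154.24], [-151.56, 151.56]. Speed limits (degrees/s): [147.25, 147.25, 172.46, 180, 180, 180].

### API

Orientations are given as [roll, pitch, yaw] about the fixed x, y, z axes, in that order (R = Rz(yaw) Ry(pitch) Rx(roll)).
In Python, from rig import robot gives the robot as it stands.
- The arm moves only by the shell command python3 -m jog 'ROWS'. ROWS is JSON, a list of rows, each an object with "dp": the shift along the tool's x, y, z in m, a list of three; "rotation": the turn, a rotation vector about the tool's x, y, z in rad, a list of three; "gripper": the finger opening in m, from 0 to 0.0878. A call has 1 to 20 rows; each row is the pose to reach, as a shift and turn from the pose commanded when the call began, along the tool's axes at that moment; what a row does not reach only later rows make up. A row lasts 1/10 s, in which the tool goes at most 50 mm and 8.59 degrees, less where a joint would pass 70% of its speed; a pose out of reach is approached as far as the arm can. A call with a gripper value outside its range is refused whole. The fingers move at their own pace and stop on an object; the grip force is fixed at half the most. Time passes only in rows, so rows that repeat a pose let the fingers close. It gives the time, the measured TCP pose, the force and the opening at its end, in the units of the state.
- robot.get_obs(): the state, without advancing time (a new reading comes with each control period).
- robot.snapshot(name): name is "scene" or "top"; returns (picture, depth): 384x512x3 uint8, red, green, blue; 384x512 float32, m along the optical axis (not along the pixel's ray), 0 where there is no reading.
- robot.camera_model(name): a dict with "vertical_fov" (degrees; the focal length in pixels is half the picture's height over the tangent of half this angle, whatever the lens; pixels are square), "cx", "cy" (the principal point, pixels), "rvec" (rotation vector, rad) and "tvec" (3), from world to camera coordinates, as OpenCV has them. Camera axes: x right, y down, z forward; pixel columns grow to the right and rows downward; lengths in m; the calibration is good to about 2 mm. A picture is of the moment at which its call begins. camera_model takes no time and is no camera call.
- robot.finish_job(): hands the job in, once; it reports no verdict.
The state is a dict: "clock": time; "qpos": joint angles; "joint_vel": joint speeds; "effort": joint torques, N m; "ee_pos": TCP position; "tool_rot": TCP orientation; "contact_force": force on the tool from outside, world axes, zero at the start; "ft_torque": the same for the moment, N m; "finger_gap": finger opening in m.
Only numpy, scipy, OpenCV 4.12 (cv2) and the standard library are available. Lean on these libraries where they do the work, as an engineer would, in place of code of your own. Each camera call takes 0.05 s, during which the arm holds its last target.

## Working session

There is one attempt and no reset: what is moved stays moved. The work goes in short steps, Python scripts to look and compute and a shell command to move; the robot and the scene stay as the last step left them, time stands still between calls to the robot, and variables do not carry over. Pictures are saved under pics/ and viewed, and the job is handed in when it is done.

```bash
mkdir -p pics; ls; python3 - <<'E'
from rig import robot
import cv2, numpy as np
print(robot.get_obs(), robot.grasp_offset)
for n in ("scene","top"):
    p,d=robot.snapshot(n); cv2.imwrite(f"pics/{n}0.png",p[:,:,::-1]); np.save(f"{n}0.npy",d)
    print(n,robot.camera_model(n))
E
```

```text
pics
{'clock': 0.0, 'qpos': array([-7.34939689e+01,  5.26269090e+00,  7.05803425e+01, -2.17249753e-04,
        1.04266464e+02, -3.25092427e+00]), 'joint_vel': array([0.03899801, 0.04205816, 0.12949003, 0.04337063, 0.05888005,
       0.08764403]), 'effort': array([ 2.26613593e-04, -4.46444821e+01, -4.06448042e+01,  6.98670815e-02,
        2.93969933e-02, -1.55699499e-04]), 'ee_pos': array([ 0.20271104, -0.56441176,  0.22152639]), 'tool_rot': array([-1.79890667e+02, -5.99914467e-03,  1.97568963e+01]), 'contact_force': array([-0.72122891,  0.05506396,  0.2548102 ]), 'ft_torque': array([ 0.00090095, -0.00421832,  0.02699791]), 'finger_gap': 0.08767888413098275} 0.0187
scene {'vertical_fov': 50.68956269614264, 'cx': 250.71658984816202, 'cy': 196.95887519094413, 'rvec': array([ 0.81711434,  2.69516564, -0.89871214]), 'tvec': array([ 0.41677329, -0.2037806 ,  1.23240087])}
top {'vertical_fov': 53.019512522185266, 'cx': 254.9209753070208, 'cy': 190.22237892669136, 'rvec': array([ 2.19562296, -2.16371104,  0.14964421]), 'tvec': array([0.02401565, 0.55038365, 0.85931724])}
```

View pics/scene0.png

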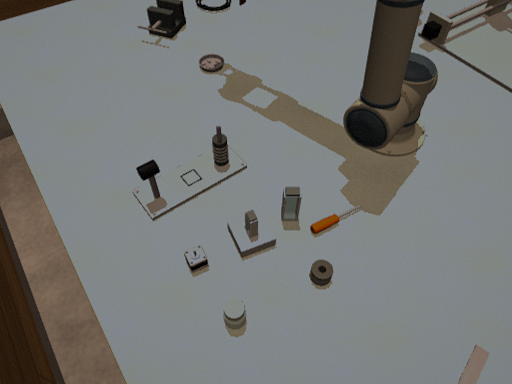

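View pics/top0.png

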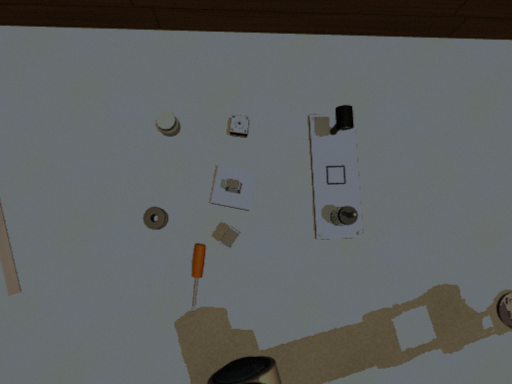

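The scene view shows the stand with its lamp at (220,148) and sensor at (149,170), and the rack with a cell at (252,225). A second, larger cell stands free at (291,203), and the spool is at (321,272). The motor is at (196,258), the jar at (235,313) and the screwdriver at (335,220). Next I'll deproject these and look at enlarged crops.

```bash
cat > h.py <<'E'
import numpy as np, cv2
from rig import robot
def cam(n):
    c=robot.camera_model(n); f=192/np.tan(np.radians(c['vertical_fov']/2))
    R=cv2.Rodrigues(np.array(c['rvec']))[0]; return f,c['cx'],c['cy'],R,np.array(c['tvec'])
def cloud(n,d):
    f,cx,cy,R,t=cam(n); v,u=np.mgrid[0:384,0:512]
    P=np.stack([(u-cx)/f*d,(v-cy)/f*d,d],-1); W=(P-t)@R
    W[d<=0]=np.nan; return W
def proj(n,X):
    f,cx,cy,R,t=cam(n); P=np.atleast_2d(X)@R.T+t
    return np.stack([P[:,0]/P[:,2]*f+cx,P[:,1]/P[:,2]*f+cy],-1)
def onplane(n,uv,z):
    f,cx,cy,R,t=cam(n); uv=np.atleast_2d(uv); 
    r=np.stack([(uv[:,0]-cx)/f,(uv[:,1]-cy)/f,np.ones(len(uv))],-1)@R; o=-R.T@t
    return o+r*((z-o[2])/r[:,2])[:,None]
def crop(img,x0,y0,x1,y1,s,name,bright=1.6):
    c=cv2.resize(img[y0:y1,x0:x1,::-1],None,fx=s,fy=s,interpolation=cv2.INTER_CUBIC)
    cv2.imwrite(name,np.clip(c*bright,0,255).astype(np.uint8))
E
python3 - <<'E'
from h import *
ps=cv2.imread('pics/scene0.png')[:,:,::-1]; pt=cv2.imread('pics/top0.png')[:,:,::-1]
crop(ps,120,110,350,340,2.6,'pics/sc.png'); crop(pt,130,90,390,310,3,'pics/tc.png',2)
for n in('scene','top'):
    W=cloud(n,np.load(n+'0.npy'))
    print(n,np.nanmedian(W[60:,100:300,2]))
    if n=='top':
        for nm,(u0,v0,u1,v1) in dict(spool=(140,203,172,232),cell=(205,160,258,215),big=(205,215,245,250),lamp=(325,195,365,235),sens=(325,100,360,140),jar=(150,105,185,140),motor=(225,110,255,140)).items():
            w=W[v0:v1,u0:u1].reshape(-1,3)
            for lo,hi in((.02,.045),(.045,.09),(.09,.2)):
                s=w[(w[:,2]>lo)&(w[:,2]<hi)]
                if len(s)>5: print(nm,lo,len(s),s.mean(0).round(4),s.min(0).round(3),s.max(0).round(3))
E
```

```text
scene -0.00036573200057434847
top -0.0005255417218240693
spool 0.02 348 [0.4826 0.2604 0.0347] [0.46  0.237 0.021] [0.505 0.284 0.039]
cell 0.02 1336 [0.5552 0.0836 0.0295] [0.504 0.032 0.021] [0.608 0.135 0.042]
cell 0.045 59 [0.5504 0.0828 0.0764] [0.544 0.066 0.049] [0.567 0.1   0.09 ]
cell 0.09 113 [0.5564 0.0832 0.0947] [0.545 0.066 0.09 ] [0.566 0.096 0.1  ]
big 0.09 247 [0.4426 0.0879 0.1083] [0.42  0.068 0.097] [0.466 0.11  0.114]
lamp 0.02 31 [ 0.4905 -0.1475  0.0365] [ 0.472 -0.157  0.029] [ 0.511 -0.143  0.045]
lamp 0.045 110 [ 0.4903 -0.1492  0.07  ] [ 0.472 -0.169  0.045] [ 0.513 -0.143  0.09 ]
lamp 0.09 285 [ 0.4916 -0.1612  0.1054] [ 0.473 -0.184  0.09 ] [ 0.512 -0.145  0.147]
sens 0.02 26 [ 0.6926 -0.1489  0.0327] [ 0.689 -0.156  0.02 ] [ 0.703 -0.145  0.045]
sens 0.045 23 [ 0.6928 -0.1478  0.0582] [ 0.688 -0.156  0.047] [ 0.7   -0.145  0.073]
sens 0.09 397 [ 0.6959 -0.1495  0.1298] [ 0.675 -0.17   0.104] [ 0.722 -0.134  0.139]
jar 0.02 110 [0.6892 0.2284 0.0338] [0.678 0.214 0.02 ] [0.721 0.259 0.043]
jar 0.045 310 [0.7005 0.2364 0.0635] [0.68  0.216 0.051] [0.723 0.258 0.068]
motor 0.02 342 [0.7008 0.0721 0.0384] [0.681 0.05  0.02 ] [0.725 0.095 0.044]
motor 0.045 9 [0.7008 0.0722 0.054 ] [0.692 0.071 0.046] [0.705 0.074 0.062]
```

View pics/sc.png

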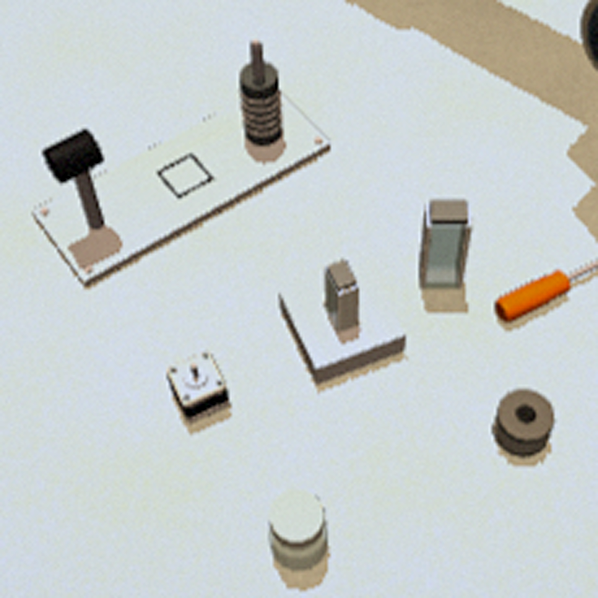

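View pics/tc.png

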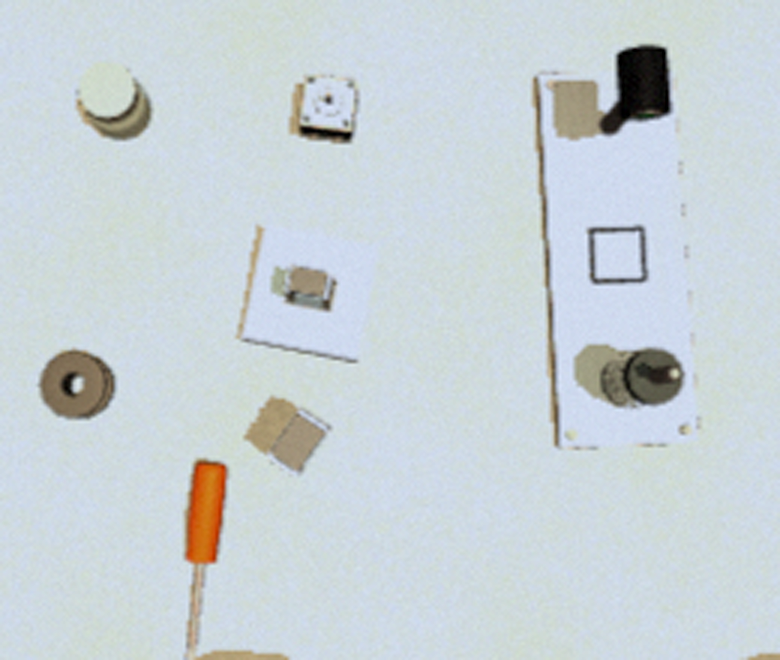

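```bash
python3 - <<'E'
from h import *
def rect(P,lab):
    q=(P[:,:2]*1000).astype(np.float32); r=cv2.minAreaRect(q); print(lab,len(q),'c',np.round(r[0],1),'size',np.round(r[1],1),'ang',round(r[2],2))
for n in('top','scene'):
    W=cloud(n,np.load(n+'0.npy')); x,y,z=W[...,0],W[...,1],W[...,2]
    m=lambda a,b,c,d,lo,hi:W[(x>a)&(x<b)&(y>c)&(y<d)&(z>lo)&(z<hi)]
    rect(m(.42,.78,-.25,-.06,.0085,.0155),n+' plate')
    rect(m(.48,.63,.0,.16,.026,.033),n+' rack')
    rect(m(.52,.6,.04,.12,.088,.102),n+' cell cap')
    rect(m(.4,.49,.05,.13,.1,.12),n+' big cap')
    for lab,a in(('spooltop',(.45,.52,.22,.3,.031,.039)),('lamptop',(.46,.53,-.2,-.12,.096,.104)),('spindletop',(.46,.53,-.2,-.12,.12,.16)),('sensor',(.65,.75,-.2,-.1,.1,.14)),('jar',(.65,.75,.2,.28,.058,.07))):
        s=m(*a); c,r=cv2.minEnclosingCircle((s[:,:2]*1000).astype(np.float32)); print(n,lab,len(s),'circ',np.round(c,1),round(r,1),'mean',s.mean(0).round(4))
    s=m(.42,.78,-.25,-.06,.0085,.0155); print('plate z',np.median(s[:,2]), 'table', np.nanmedian(z[(x>.4)&(x<.7)&(y>.11)&(y<.2)&(abs(z)<.01)]))
# square outline in top
for n in('top','scene'):
    g=cv2.cvtColor(cv2.imread(f'pics/{n}0.png'),cv2.COLOR_BGR2GRAY)
    u0,v0,u1,v1=(318,158,356,192) if n=='top' else (176,164,208,190)
    sub=g[v0:v1,u0:u1]; th=(sub<np.median(sub)*.6); 
    nl,L,st,ce=cv2.connectedComponentsWithStats(th.astype(np.uint8),connectivity=8); k=1+np.argmax(st[1:,4]); vv,uu=np.nonzero(L==k)
    P=onplane(n,np.c_[uu+u0,vv+v0],.012); rect(P,n+' square'); print(P[:,:2].mean(0))
E
```

```text
top plate 4787 c [ 592.2 -158.6] size [300.3 110.9] ang 3.17
top rack 1276 c [556.5  83.4] size [89.9 90.2] ang 79.57
top cell cap 133 c [556.3  83.4] size [31.8 19.9] ang 80.31
top big cap 245 c [442.5  88.1] size [25.5 41.2] ang 56.98
top spooltop 332 circ [482.7 260.5] 24.7 mean [0.4828 0.2603 0.0351]
top lamptop 216 circ [ 492.3 -164.1] 19.9 mean [ 0.4918 -0.1619  0.0996]
top spindletop 44 circ [ 492.  -164.1] 6.2 mean [ 0.4918 -0.162   0.1374]
top sensor 397 circ [ 699.  -151.8] 27.5 mean [ 0.6959 -0.1495  0.1298]
top jar 290 circ [701.7 237.6] 21.7 mean [0.7013 0.2371 0.0642]
plate z 0.011539403947567053 table -0.0006569538414612701
scene plate 2947 c [ 591.9 -160.3] size [299.4 113.4] ang 3.12
scene rack 946 c [555.5  81.8] size [92.4 91. ] ang 79.53
scene cell cap 105 c [556.5  82.1] size [31.7 18.9] ang 79.09
scene big cap 174 c [443.6  87.3] size [26.5 40.5] ang 53.42
scene spooltop 320 circ [482.7 258.7] 25.7 mean [0.483  0.2596 0.0354]
scene lamptop 111 circ [ 491.9 -163.9] 20.3 mean [ 0.4932 -0.1629  0.0994]
scene spindletop 40 circ [ 493.2 -164.1] 6.1 mean [ 0.4933 -0.1633  0.1345]
scene sensor 302 circ [ 699.2 -154.2] 27.0 mean [ 0.7006 -0.1463  0.1266]
scene jar 347 circ [701.2 236.2] 21.7 mean [0.702  0.2372 0.0642]
plate z 0.011460996478842158 table -0.00046188666893136684
top square 75 c [ 592.2 -159.9] size [43.4 43.5] ang 3.16
[ 0.59189436 -0.1595644 ]
scene square 27 c [ 602.9 -163.2] size [52.3 28.4] ang 64.6
[ 0.60405817 -0.16288229]
```

Both views agree to about 2 mm. The cap in the rack measures 31.8 x 19.9 mm with its top near 96 mm, so the cell at scene (252,225) / top (231,186) is the one meant. The free one at scene (291,203) / top (226,235) measures about 41 x 26 mm and is 112 mm tall, so it is the look-alike. The enlarged crops confirm this, and they show only one spool. Next I'll work out the move to hover over the spool.

```bash
cat > plan.py <<'E'
# usage: plan.py x y z yaw  -> dp and rotation from the measured pose
import sys
from h import *
from scipy.spatial.transform import Rotation as Ro
o=robot.get_obs(); p=o['ee_pos']; R=Ro.from_euler('xyz',o['tool_rot'],degrees=True)
t=np.array([float(a) for a in sys.argv[1:4]]); T=Ro.from_euler('xyz',[180,0,float(sys.argv[4])],degrees=True)
print('t',round(o['clock'],2),'pos',p.round(4),'rot',o['tool_rot'].round(2),'F',o['contact_force'].round(1),'gap',round(o['finger_gap'],4))
print('dp',R.inv().apply(t-p).round(4),'rotvec',(R.inv()*T).as_rotvec().round(4),'level-yaw dp',(Ro.from_euler('xyz',[180,0,o['tool_rot'][2]],degrees=True).inv().apply(t-p)).round(4))
E
python3 plan.py 0.4827 0.2598 0.15 3.15; python3 plan.py 0.4827 0.2598 0.0075 3.15
```

```text
t 0.1 pos [ 0.2027 -0.5644  0.2216] rot [-1.799e+02 -1.000e-02  1.976e+01] F [-0.2  0.5 -0.2] gap 0.0879
dp [ 0.5421 -0.681   0.0729] rotvec [-1.800e-03  1.000e-04  2.898e-01] level-yaw dp [ 0.5421 -0.6811  0.0716]
t 0.1 pos [ 0.2027 -0.5644  0.2216] rot [-1.799e+02 -1.000e-02  1.976e+01] F [-0.2  0.5 -0.2] gap 0.0879
dp [ 0.5421 -0.6807  0.2154] rotvec [-1.800e-03  1.000e-04  2.898e-01] level-yaw dp [ 0.5421 -0.6811  0.2141]
```

```bash
python3 -m jog '[{"dp":[0.542,-0.681,0],"rotation":[0,0,0.29],"gripper":0.0878},{"dp":[0.542,-0.681,0],"rotation":[0,0,0.29],"gripper":0.0878},{"dp":[0.542,-0.681,0],"rotation":[0,0,0.29],"gripper":0.0878},{"dp":[0.542,-0.681,0],"rotation":[0,0,0.29],"gripper":0.0878},{"dp":[0.542,-0.681,0],"rotation":[0,0,0.29],"gripper":0.0878},{"dp":[0.542,-0.681,0],"rotation":[0,0,0.29],"gripper":0.0878},{"dp":[0.542,-0.681,0],"rotation":[0,0,0.29],"gripper":0.0878},{"dp":[0.542,-0.681,0],"rotation":[0,0,0.29],"gripper":0.0878},{"dp":[0.542,-0.681,0],"rotation":[0,0,0.29],"gripper":0.0878},{"dp":[0.542,-0.681,0],"rotation":[0,0,0.29],"gripper":0.0878},{"dp":[0.542,-0.681,0],"rotation":[0,0,0.29],"gripper":0.0878},{"dp":[0.542,-0.681,0],"rotation":[0,0,0.29],"gripper":0.0878},{"dp":[0.542,-0.681,0],"rotation":[0,0,0.29],"gripper":0.0878},{"dp":[0.542,-0.681,0],"rotation":[0,0,0.29],"gripper":0.0878},{"dp":[0.542,-0.681,0],"rotation":[0,0,0.29],"gripper":0.0878},{"dp":[0.542,-0.681,0],"rotation":[0,0,0.29],"gripper":0.0878},{"dp":[0.542,-0.681,0],"rotation":[0,0,0.29],"gripper":0.0878},{"dp":[0.542,-0.681,0],"rotation":[0,0,0.29],"gripper":0.0878},{"dp":[0.542,-0.681,0],"rotation":[0,0,0.29],"gripper":0.0878},{"dp":[0.542,-0.681,0.06],"rotation":[0,0,0.29],"gripper":0.0878}]'; python3 plan.py 0.4827 0.2598 0.0075 3.15
```

```text
clock: 2.1
ee_pos: [0.4855, 0.2608, 0.1793]
tool_rot: [-179.8, -0.7, 3.2]
contact_force: [1.1, 1.8, 0.5]
finger_gap: 0.0877
t 2.1 pos [0.4855 0.2608 0.1793] rot [-179.76   -0.68    3.2 ] F [1.1 1.8 0.5] gap 0.0877
dp [-0.0049  0.0015  0.1717] rotvec [-0.0042 -0.0118  0.0009] level-yaw dp [-0.0029  0.0008  0.1718]
```

```bash
python3 -m jog '[{"dp":[0,0,0.02],"rotation":[0,0,0],"gripper":0.0878},{"dp":[0,0,0.04],"rotation":[0,0,0],"gripper":0.0878},{"dp":[0,0,0.05],"rotation":[0,0,0],"gripper":0.0878},{"dp":[0,0,0.05],"rotation":[0,0,0],"gripper":0.0878},{"dp":[0,0,0.05],"rotation":[0,0,0],"gripper":0.0878},{"dp":[0,0,0.05],"rotation":[0,0,0],"gripper":0.0878}]'; python3 - <<'E'
from h import *
for n in("scene","top"):
    p,d=robot.snapshot(n); cv2.imwrite(f"pics/{n}1.png",p[:,:,::-1]); np.save(f"{n}1.npy",d)
    if n=='scene': crop(p,240,190,400,320,4.5,'pics/sc1.png')
    else: crop(p,90,150,230,280,4.5,'pics/tc1.png',2)
    print(proj(n,robot.get_obs()['ee_pos']))
E
python3 plan.py 0.4827 0.2598 0.0075 3.15
```

```text
clock: 2.7
ee_pos: [0.4834, 0.2594, 0.1244]
tool_rot: [-179.9, -0.1, 3.1]
contact_force: [1.6, 0.0, 0.7]
finger_gap: 0.0878
[[327.42850165 249.2968132 ]]
[[143.78038858 216.07576873]]
t 2.8 pos [0.4833 0.2596 0.1241] rot [-1.7995e+02 -1.2000e-01  3.1400e+00] F [ 0.1 -0.3  0.1] gap 0.088
dp [-0.0008 -0.0002  0.1166] rotvec [-0.0008 -0.0021 -0.0002] level-yaw dp [-0.0006 -0.0002  0.1166]
```

View pics/sc1.png

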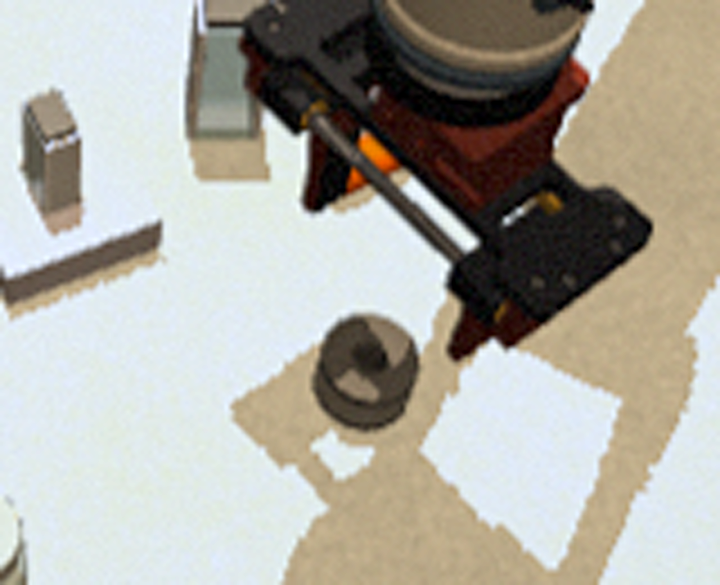

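View pics/tc1.png

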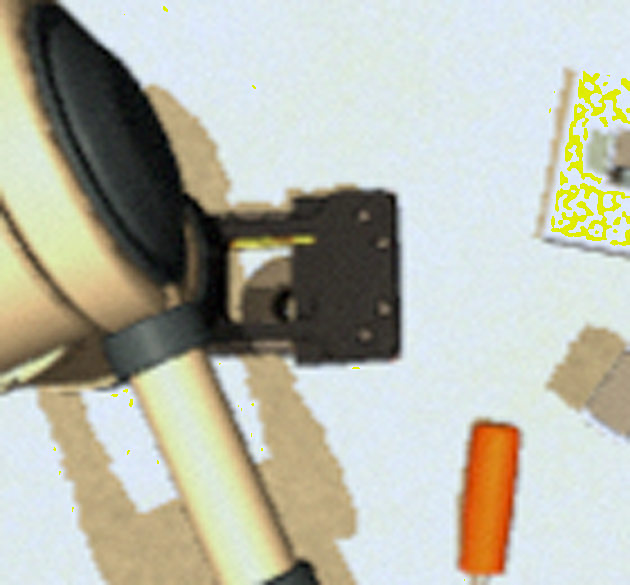

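The picture shows the open jaws straddling the spool, which is at scene (321,272). Measured TCP height is 124 mm, and the jaw centre is lined up to within about 1 mm. Next I'll descend and grip.

```bash
python3 -m jog '[{"dp":[-0.0006,0,0.03],"rotation":[0,0,0],"gripper":0.0878},{"dp":[-0.0006,0,0.06],"rotation":[0,0,0],"gripper":0.0878},{"dp":[-0.0006,0,0.09],"rotation":[0,0,0],"gripper":0.0878},{"dp":[-0.0006,0,0.11],"rotation":[0,0,0],"gripper":0.0878},{"dp":[-0.0006,0,0.116],"rotation":[0,0,0],"gripper":0.075},{"dp":[-0.0006,0,0.116],"rotation":[0,0,0],"gripper":0.06},{"dp":[-0.0006,0,0.116],"rotation":[0,0,0],"gripper":0.054},{"dp":[-0.0006,0,0.116],"rotation":[0,0,0],"gripper":0.05},{"dp":[-0.0006,0,0.116],"rotation":[0,0,0],"gripper":0.045},{"dp":[-0.0006,0,0.116],"rotation":[0,0,0],"gripper":0.04},{"dp":[-0.0006,0,0.116],"rotation":[0,0,0],"gripper":0.04},{"dp":[-0.0006,0,0.116],"rotation":[0,0,0],"gripper":0.04},{"dp":[-0.0006,0,0.116],"rotation":[0,0,0],"gripper":0.04},{"dp":[-0.0006,0,0.116],"rotation":[0,0,0],"gripper":0.04}]'; python3 plan.py 0.4827 0.2598 0.205 3.15
```

```text
clock: 4.2
ee_pos: [0.4829, 0.2597, 0.0081]
tool_rot: [-180.0, -0.1, 3.1]
contact_force: [0.2, 0.5, 6.1]
finger_gap: 0.0495
t 4.2 pos [0.4829 0.2597 0.0081] rot [-1.7995e+02 -1.3000e-01  3.1400e+00] F [0.2 0.5 6.1] gap 0.0495
dp [ 0.0002 -0.0003 -0.1969] rotvec [-0.0008 -0.0022 -0.0002] level-yaw dp [-2.000e-04 -1.000e-04 -1.969e-01]
```

```bash
python3 -m jog '[{"dp":[0,0,-0.01],"rotation":[0,0,0],"gripper":0.04},{"dp":[0,0,-0.03],"rotation":[0,0,0],"gripper":0.04},{"dp":[0,0,-0.065],"rotation":[0,0,0],"gripper":0.04},{"dp":[0,0,-0.1],"rotation":[0,0,0],"gripper":0.04},{"dp":[0,0,-0.135],"rotation":[0,0,0],"gripper":0.04},{"dp":[0,0.01,-0.17],"rotation":[0,0,0],"gripper":0.04},{"dp":[-0.001,0.03,-0.19],"rotation":[0,0,0],"gripper":0.04},{"dp":[-0.002,0.06,-0.197],"rotation":[0,0,0],"gripper":0.04},{"dp":[-0.003,0.1,-0.197],"rotation":[0,0,0],"gripper":0.04},{"dp":[-0.005,0.14,-0.197],"rotation":[0,0,0],"gripper":0.04},{"dp":[-0.006,0.18,-0.197],"rotation":[0,0,0],"gripper":0.04},{"dp":[-0.007,0.22,-0.197],"rotation":[0,0,0],"gripper":0.04},{"dp":[-0.009,0.26,-0.197],"rotation":[0,0,0],"gripper":0.04},{"dp":[-0.01,0.3,-0.197],"rotation":[0,0,0],"gripper":0.04},{"dp":[-0.011,0.34,-0.197],"rotation":[0,0,0],"gripper":0.04},{"dp":[-0.012,0.375,-0.197],"rotation":[0,0,0],"gripper":0.04},{"dp":[-0.013,0.4,-0.197],"rotation":[0,0,0],"gripper":0.04},{"dp":[-0.014,0.418,-0.197],"rotation":[0,0,0],"gripper":0.04},{"dp":[-0.014,0.424,-0.197],"rotation":[0,0,0],"gripper":0.04},{"dp":[-0.014,0.424,-0.197],"rotation":[0,0,0],"gripper":0.04}]'; python3 -m jog '[{"dp":[0,0,0],"rotation":[0,0,0],"gripper":0.04},{"dp":[0,0,0],"rotation":[0,0,0],"gripper":0.04},{"dp":[0,0,0],"rotation":[0,0,0],"gripper":0.04}]'
python3 plan.py 0.4922 -0.1643 0.205 3.15
python3 - <<'E'
from h import *
for n in("scene","top"):
    p,d=robot.snapshot(n); cv2.imwrite(f"pics/{n}2.png",p[:,:,::-1]); np.save(f"{n}2.npy",d)
    if n=='scene': crop(p,170,80,270,180,6,'pics/sc2.png')
    else: crop(p,290,160,410,270,6,'pics/tc2.png',2)
E
```

```text
clock: 6.2
ee_pos: [0.4912, -0.165, 0.2036]
tool_rot: [-180.0, 0.0, 3.1]
contact_force: [0.8, 0.1, -0.7]
finger_gap: 0.0497
clock: 6.5
ee_pos: [0.4915, -0.1639, 0.2038]
tool_rot: [-180.0, -0.0, 3.2]
contact_force: [0.2, 0.3, -0.6]
finger_gap: 0.0491
t 6.5 pos [ 0.4915 -0.1639  0.2038] rot [-1.80e+02 -1.00e-02  3.21e+00] F [ 0.2  0.3 -0.6] gap 0.0491
dp [ 0.0007  0.0004 -0.0012] rotvec [-0.     -0.0002  0.0011] level-yaw dp [ 0.0007  0.0004 -0.0012]
```

View pics/sc2.png

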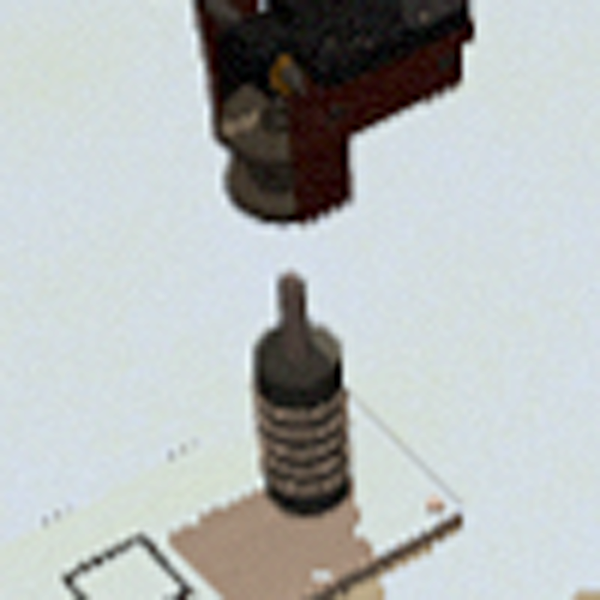

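View pics/tc2.png

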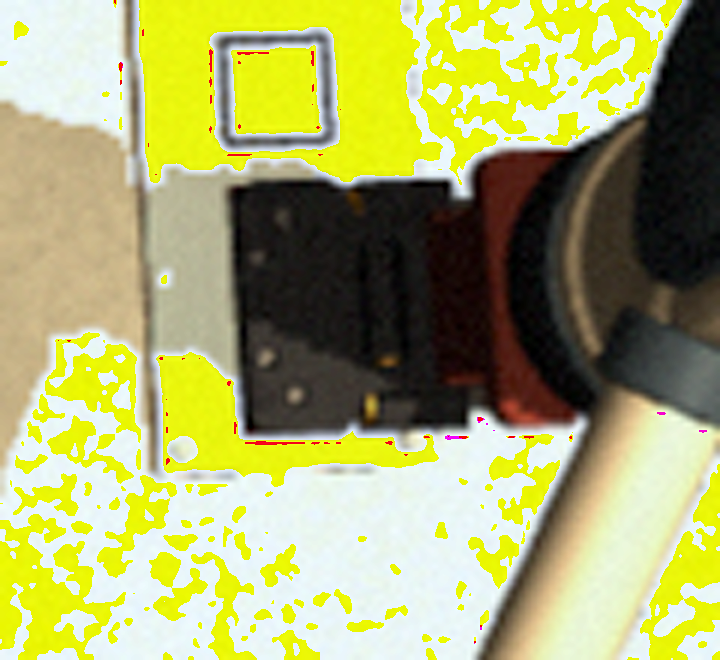

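```bash
python3 - <<'E'
from h import *
from scipy.optimize import least_squares
W=cloud('scene',np.load('scene2.npy'))
w=W[104:119,205:219].reshape(-1,3); w=w[(w[:,2]>.15)]
print(len(w),w.min(0).round(4),w.max(0).round(4))
for lo,hi,r in((.1945,.2045,.025),(.206,.222,.015),(.224,.232,.025)):
    s=w[(w[:,2]>lo)&(w[:,2]<hi)]
    if len(s)<4: continue
    f=lambda c:np.hypot(s[:,0]-c[0],s[:,1]-c[1])-r
    k=least_squares(f,[.492,-.164],loss='soft_l1',f_scale=.001); print(lo,len(s),k.x.round(4),np.abs(k.fun).mean().round(4))
# same on the lamp, r=.020 / .0215 and spindle, from the first picture
W=cloud('scene',np.load('scene0.npy')).reshape(-1,3); a=W[(abs(W[:,0]-.492)<.03)&(abs(W[:,1]+.164)<.03)]
for lo,hi,r in((.03,.09,.0215),(.103,.138,.006)):
    s=a[(a[:,2]>lo)&(a[:,2]<hi)]; f=lambda c:np.hypot(s[:,0]-c[0],s[:,1]-c[1])-r
    k=least_squares(f,[.492,-.164],loss='soft_l1',f_scale=.001); print('lamp',len(s),k.x.round(4),np.abs(k.fun).mean().round(4))
E
```

```text
138 [ 0.4948 -0.181   0.1947] [ 0.5155 -0.1376  0.2381]
0.1945 70 [ 0.4865 -0.1646] 0.003
0.206 20 [ 0.4897 -0.1653] 0.0007
0.224 33 [ 0.4898 -0.1655] 0.0015
lamp 242 [ 0.4908 -0.1675] 0.0011
lamp 45 [ 0.4914 -0.1667] 0.0007
```

```bash
python3 -m jog '[{"dp":[0.001,0.001,0.015],"rotation":[0,0,0],"gripper":0.04},{"dp":[0.001,0.001,0.03],"rotation":[0,0,0],"gripper":0.04},{"dp":[0.001,0.001,0.042],"rotation":[0,0,0],"gripper":0.04},{"dp":[0.001,0.001,0.046],"rotation":[0,0,0],"gripper":0.04},{"dp":[0.001,0.001,0.046],"rotation":[0,0,0],"gripper":0.04}]';
python3 -m jog '[{"dp":[0,0,0.003],"rotation":[0,0,0],"gripper":0.04},{"dp":[0,0,0.006],"rotation":[0,0,0],"gripper":0.04},{"dp":[0,0,0.009],"rotation":[0,0,0],"gripper":0.04},{"dp":[0,0,0.012],"rotation":[0,0,0],"gripper":0.04},{"dp":[0,0,0.012],"rotation":[0,0,0],"gripper":0.04}]';python3 - <<'E'
from h import *
n='scene'
p,d=robot.snapshot(n); crop(p,170,80,270,180,6,'pics/sc3.png')
E
```

```text
clock: 7.1
ee_pos: [0.4918, -0.1655, 0.1561]
tool_rot: [-179.9, 0.1, 3.1]
contact_force: [-0.8, 0.1, -0.6]
finger_gap: 0.0491
clock: 7.6
ee_pos: [0.4922, -0.1656, 0.1451]
tool_rot: [-180.0, 0.0, 3.1]
contact_force: [0.7, -0.3, -0.6]
finger_gap: 0.0497
```

View pics/sc3.png

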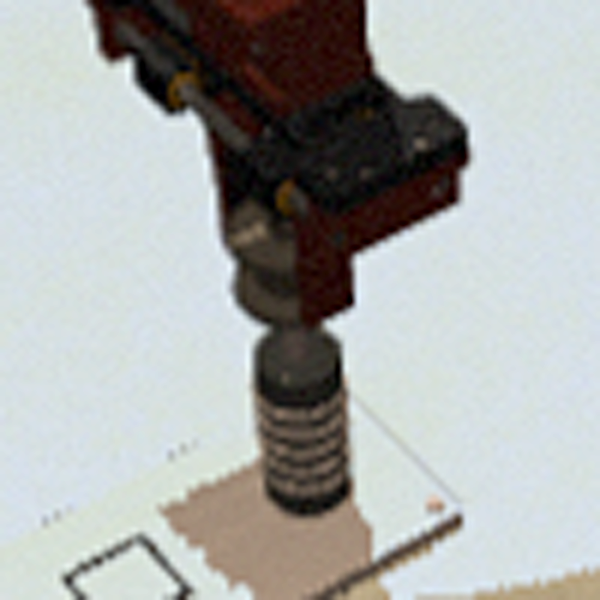

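The picture shows the spool's underside at crop (290,325), below where the spindle tip was (290,275), and the force is about zero. The spindle is therefore in the bore, and I'll keep lowering.

```bash
python3 -m jog '[{"dp":[0,0,0.004],"rotation":[0,0,0],"gripper":0.04},{"dp":[0,0,0.008],"rotation":[0,0,0],"gripper":0.04},{"dp":[0,0,0.012],"rotation":[0,0,0],"gripper":0.04},{"dp":[0,0,0.016],"rotation":[0,0,0],"gripper":0.04},{"dp":[0,0,0.02],"rotation":[0,0,0],"gripper":0.04}]'; python3 -m jog '[{"dp":[0,0,0.004],"rotation":[0,0,0],"gripper":0.04},{"dp":[0,0,0.008],"rotation":[0,0,0],"gripper":0.04},{"dp":[0,0,0.011],"rotation":[0,0,0],"gripper":0.04},{"dp":[0,0,0.014],"rotation":[0,0,0],"gripper":0.04},{"dp":[0,0,0.014],"rotation":[0,0,0],"gripper":0.04}]'
```

```text
clock: 8.15
ee_pos: [0.4923, -0.1657, 0.1251]
tool_rot: [-180.0, 0.0, 3.1]
contact_force: [0.9, 0.4, -0.9]
finger_gap: 0.0496
clock: 8.65
ee_pos: [0.4922, -0.1656, 0.1111]
tool_rot: [-180.0, 0.0, 3.1]
contact_force: [0.1, -0.1, -0.1]
finger_gap: 0.049
```

```bash
python3 -m jog '[{"dp":[0,0,0.001],"rotation":[0,0,0],"gripper":0.04},{"dp":[0,0,0.002],"rotation":[0,0,0],"gripper":0.04},{"dp":[0,0,0.003],"rotation":[0,0,0],"gripper":0.04},{"dp":[0,0,0.0035],"rotation":[0,0,0],"gripper":0.04},{"dp":[0,0,0.0035],"rotation":[0,0,0],"gripper":0.04}]'
```

```text
clock: 9.15
ee_pos: [0.4924, -0.1657, 0.1082]
tool_rot: [180.0, -0.0, 3.1]
contact_force: [-1.1, 0.3, -0.8]
finger_gap: 0.0489
```

```bash
python3 -m jog '[{"dp":[0,0,0.0005],"rotation":[0,0,0],"gripper":0.04},{"dp":[0,0,0.001],"rotation":[0,0,0],"gripper":0.04},{"dp":[0,0,0.001],"rotation":[0,0,0],"gripper":0.04}]'
```

```text
clock: 9.45
ee_pos: [0.4925, -0.1657, 0.1081]
tool_rot: [180.0, -0.0, 3.1]
contact_force: [-2.5, 1.6, 5.1]
finger_gap: 0.0493
```

Contact shows 5 N at TCP z = 108 mm, which is the height expected for fully seated. I'll release, rise straight up and look.

```bash
python3 -m jog '[{"dp":[0,0,0],"rotation":[0,0,0],"gripper":0.055},{"dp":[0,0,0],"rotation":[0,0,0],"gripper":0.065},{"dp":[0,0,0],"rotation":[0,0,0],"gripper":0.08},{"dp":[0,0,0],"rotation":[0,0,0],"gripper":0.0878},{"dp":[0,0,0],"rotation":[0,0,0],"gripper":0.0878},{"dp":[0,0,-0.01],"rotation":[0,0,0],"gripper":0.0878},{"dp":[0,0,-0.03],"rotation":[0,0,0],"gripper":0.0878},{"dp":[0,0,-0.06],"rotation":[0,0,0],"gripper":0.0878},{"dp":[0,0,-0.09],"rotation":[0,0,0],"gripper":0.0878},{"dp":[0,0,-0.097],"rotation":[0,0,0],"gripper":0.0878},{"dp":[0,0,-0.097],"rotation":[0,0,0],"gripper":0.0878}]'; python3 plan.py 0.5564 0.0828 0.205 -10.2
```

```text
clock: 10.55
ee_pos: [0.4931, -0.166, 0.2058]
tool_rot: [179.9, -0.2, 3.1]
contact_force: [0.0, 0.2, 0.2]
finger_gap: 0.0876
t 10.55 pos [ 0.4931 -0.166   0.2058] rot [ 1.7992e+02 -1.7000e-01  3.1400e+00] F [0.  0.2 0.2] gap 0.0876
dp [ 0.0769 -0.2449  0.0006] rotvec [ 0.0011 -0.0031  0.2328] level-yaw dp [ 0.0769 -0.2449  0.0008]
```

```bash
python3 -m jog '[{"dp":[0.008,-0.025,0],"rotation":[0,0,0.04],"gripper":0.0878},{"dp":[0.02,-0.06,0],"rotation":[0,0,0.08],"gripper":0.0878},{"dp":[0.034,-0.105,0],"rotation":[0,0,0.12],"gripper":0.0878},{"dp":[0.047,-0.15,0],"rotation":[0,0,0.16],"gripper":0.0878},{"dp":[0.06,-0.19,0],"rotation":[0,0,0.2],"gripper":0.0878},{"dp":[0.071,-0.225,0],"rotation":[0,0,0.233],"gripper":0.0878},{"dp":[0.077,-0.245,0],"rotation":[0,0,0.233],"gripper":0.0878},{"dp":[0.077,-0.245,0],"rotation":[0,0,0.233],"gripper":0.0878},{"dp":[0.077,-0.245,0],"rotation":[0,0,0.233],"gripper":0.0878}]'; python3 plan.py 0.5564 0.0828 0.041 -10.2
python3 - <<'E'
from h import *
for n in("scene","top"):
    p,d=robot.snapshot(n); cv2.imwrite(f"pics/{n}4.png",p[:,:,::-1]); np.save(f"{n}4.npy",d)
    if n=='scene': crop(p,180,90,300,250,4.5,'pics/sc4.png')
    else: crop(p,200,150,380,270,4,'pics/tc4.png',1.5)
    W=cloud(n,d).reshape(-1,3)
    a=W[(abs(W[:,0]-.492)<.03)&(abs(W[:,1]+.164)<.03)]
    for lo,hi in((.105,.125),(.126,.14),(.14,.15)):
        s=a[(a[:,2]>lo)&(a[:,2]<hi)]
        if len(s): print(n,lo,len(s),s.mean(0).round(4),np.percentile(s[:,2],[10,50,90]).round(4),(np.ptp(s,0)).round(3))
E
```

```text
clock: 11.45
ee_pos: [0.5553, 0.083, 0.2022]
tool_rot: [179.9, 0.2, -10.2]
contact_force: [0.2, -0.2, 0.1]
finger_gap: 0.0878
t 11.45 pos [0.5553 0.083  0.2022] rot [ 1.7992e+02  1.6000e-01 -1.0160e+01] F [ 0.2 -0.2  0.1] gap 0.0878
dp [ 0.0016 -0.0002  0.1612] rotvec [0.0013 0.0028 0.0007] level-yaw dp [0.0011 0.     0.1612]
scene 0.105 70 [ 0.504  -0.1571  0.1088] [0.1059 0.1078 0.1142] [0.023 0.039 0.012]
scene 0.126 130 [ 0.5021 -0.1667  0.1346] [0.1316 0.135  0.1371] [0.035 0.051 0.013]
scene 0.14 7 [ 0.4944 -0.1655  0.144 ] [0.1417 0.1444 0.1459] [0.007 0.008 0.005]
top 0.105 66 [ 0.4888 -0.1495  0.1086] [0.1058 0.1077 0.11  ] [0.046 0.031 0.018]
top 0.126 436 [ 0.492  -0.1636  0.1352] [0.1332 0.1353 0.1372] [0.047 0.048 0.014]
top 0.14 23 [ 0.4919 -0.1632  0.1428] [0.1402 0.1425 0.1453] [0.01  0.008 0.007]
```

View pics/sc4.png

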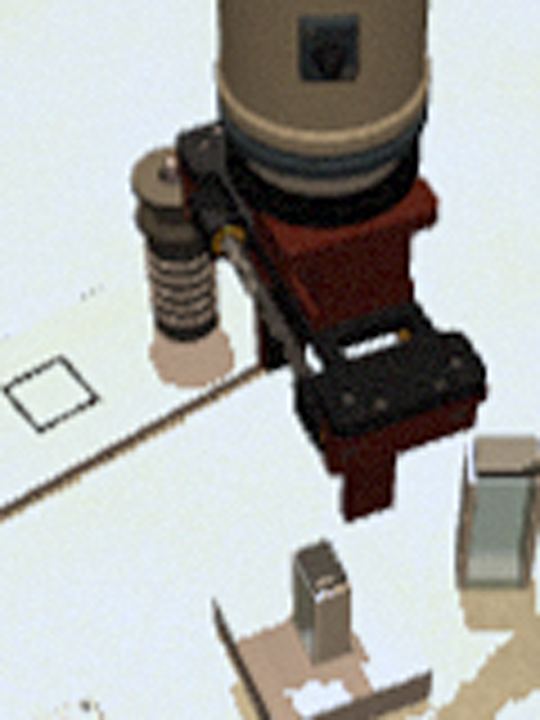

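View pics/tc4.png

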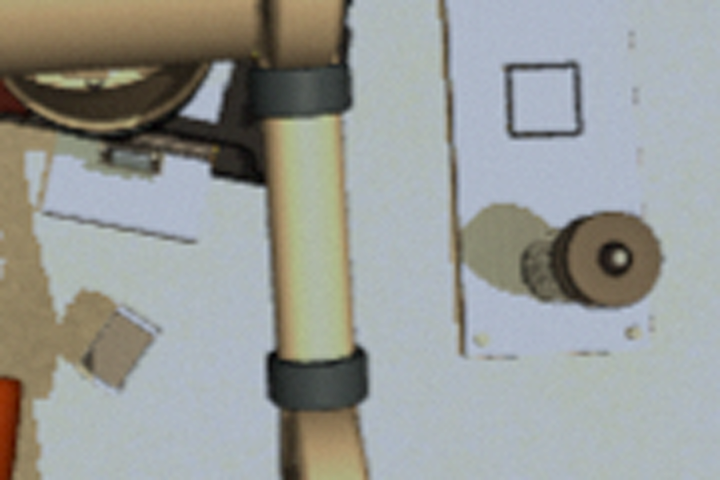

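The picture shows the spool sitting flat on the lamp at crop (160,180), with its top at 135–136 mm in both views and the spindle tip about 10 mm above that, so it is fully seated. The target cell stands in the rack at scene crop (322,600), below the open jaws. Next I'll descend, then check alignment before closing.

```bash
python3 -m jog '[{"dp":[0.001,0,0.02],"rotation":[0,0,0],"gripper":0.0878},{"dp":[0.001,0,0.05],"rotation":[0,0,0],"gripper":0.0878},{"dp":[0.001,0,0.08],"rotation":[0,0,0],"gripper":0.0878},{"dp":[0.001,0,0.11],"rotation":[0,0,0],"gripper":0.0878},{"dp":[0.001,0,0.14],"rotation":[0,0,0],"gripper":0.0878},{"dp":[0.001,0,0.155],"rotation":[0,0,0],"gripper":0.0878},{"dp":[0.001,0,0.16],"rotation":[0,0,0],"gripper":0.0878},{"dp":[0.001,0,0.16],"rotation":[0,0,0],"gripper":0.0878},{"dp":[0.001,0,0.16],"rotation":[0,0,0],"gripper":0.0878}]'; python3 plan.py 0.5564 0.0828 0.041 -10.2
python3 - <<'E'
from h import *
n='scene'
p,d=robot.snapshot(n); crop(p,200,170,310,260,6,'pics/sc5.png'); 
for n in('top','scene'):
    W=cloud(n,np.load(n+'4.npy')).reshape(-1,3); a=W[(abs(W[:,0]-.492)<.035)&(abs(W[:,1]+.164)<.035)&(abs(W[:,2]-.136)<.004)]
    c,r=cv2.minEnclosingCircle((a[:,:2]*1000).astype(np.float32)); print(n,c,r)
E
```

```text
clock: 12.45
ee_pos: [0.5579, 0.0828, 0.046]
tool_rot: [-180.0, -0.2, -10.2]
contact_force: [0.2, 0.7, -0.8]
finger_gap: 0.0877
t 12.45 pos [0.5579 0.0828 0.046 ] rot [-1.7996e+02 -1.5000e-01 -1.0230e+01] F [ 0.2  0.7 -0.8] gap 0.0877
dp [-0.0015  0.0003  0.005 ] rotvec [-0.0007 -0.0027 -0.0006] level-yaw dp [-0.0015  0.0003  0.005 ]
top (492.1378479003906, -164.27676391601562) 25.003541946411133
scene (493.2522277832031, -166.3339385986328) 26.852901458740234
```

View pics/sc5.png

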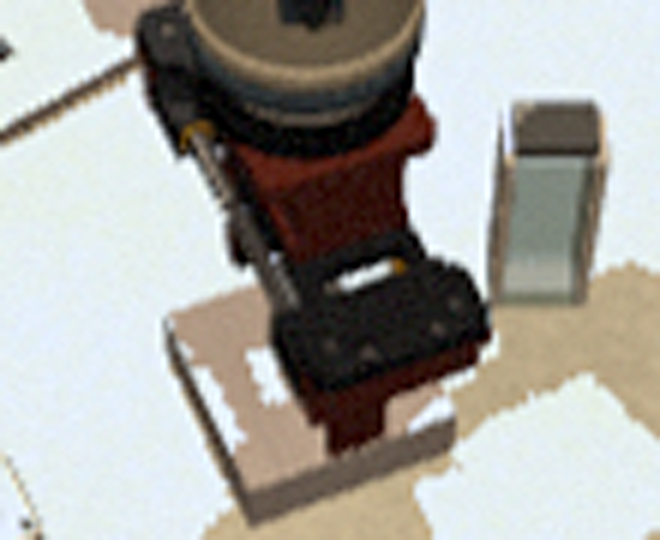

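The crop shows the near finger at (350,440) centred in front of the rack pocket, clear of the rack's top and far from the big cell. I'll make the small correction and close on the frosted faces.

```bash
python3 -m jog '[{"dp":[-0.0015,0.0003,0.0025],"rotation":[0,0,0],"gripper":0.08},{"dp":[-0.0015,0.0003,0.005],"rotation":[0,0,0],"gripper":0.07},{"dp":[-0.0015,0.0003,0.005],"rotation":[0,0,0],"gripper":0.06},{"dp":[-0.0015,0.0003,0.005],"rotation":[0,0,0],"gripper":0.05},{"dp":[-0.0015,0.0003,0.005],"rotation":[0,0,0],"gripper":0.042}]'; python3 plan.py 0.5564 0.0826 0.041 -10.2;  python3 -m jog '[{"dp":[0,0,0],"rotation":[0,0,0],"gripper":0.039},{"dp":[0,0,0],"rotation":[0,0,0],"gripper":0.036},{"dp":[0,0,0],"rotation":[0,0,0],"gripper":0.033},{"dp":[0,0,0],"rotation":[0,0,0],"gripper":0.03},{"dp":[0,0,0],"rotation":[0,0,0],"gripper":0.025},{"dp":[0,0,0],"rotation":[0,0,0],"gripper":0.025},{"dp":[0,0,0],"rotation":[0,0,0],"gripper":0.025}]'
```

```text
clock: 13.0
ee_pos: [0.5554, 0.083, 0.0392]
tool_rot: [180.0, -0.0, -10.2]
contact_force: [-0.2, 0.4, 0.9]
finger_gap: 0.0513
t 13.0 pos [0.5554 0.083  0.0392] rot [180.    -0.   -10.21] F [-0.2  0.4  0.9] gap 0.0513
dp [ 0.0011  0.0002 -0.0018] rotvec [ 0.     -0.0001 -0.0001] level-yaw dp [ 0.0011  0.0002 -0.0018]
clock: 13.7
ee_pos: [0.5553, 0.0829, 0.0391]
tool_rot: [180.0, 0.0, -10.2]
contact_force: [0.9, -0.1, 1.1]
finger_gap: 0.0319
```

```bash
python3 -m jog '[{"dp":[0,0,-0.003],"rotation":[0,0,0],"gripper":0.025},{"dp":[0,0,-0.008],"rotation":[0,0,0],"gripper":0.025},{"dp":[0,0,-0.015],"rotation":[0,0,0],"gripper":0.025},{"dp":[0,0,-0.024],"rotation":[0,0,0],"gripper":0.025},{"dp":[0,0,-0.036],"rotation":[0,0,0],"gripper":0.025},{"dp":[0,0,-0.05],"rotation":[0,0,0],"gripper":0.025},{"dp":[0,0,-0.062],"rotation":[0,0,0],"gripper":0.025},{"dp":[0,0,-0.072],"rotation":[0,0,0],"gripper":0.025},{"dp":[0,0,-0.075],"rotation":[0,0,0],"gripper":0.025},{"dp":[0,0,-0.075],"rotation":[0,0,0],"gripper":0.025}]'; python3 plan.py 0.591 -0.1602 0.1071 3.15
```

```text
clock: 14.7
ee_pos: [0.5556, 0.083, 0.1148]
tool_rot: [-180.0, -0.1, -10.2]
contact_force: [0.1, 0.2, -1.8]
finger_gap: 0.0321
t 14.7 pos [0.5556 0.083  0.1148] rot [-1.7998e+02 -6.0000e-02 -1.0210e+01] F [ 0.1  0.2 -1.8] gap 0.0321
dp [0.0779 0.2331 0.0078] rotvec [-2.000e-04 -1.100e-03 -2.332e-01] level-yaw dp [0.0779 0.2331 0.0077]
```

```bash
python3 -m jog '[{"dp":[0.003,0.008,0],"rotation":[0,0,-0.01],"gripper":0.025},{"dp":[0.008,0.024,0],"rotation":[0,0,-0.03],"gripper":0.025},{"dp":[0.016,0.047,0],"rotation":[0,0,-0.05],"gripper":0.025},{"dp":[0.024,0.072,0],"rotation":[0,0,-0.08],"gripper":0.025},{"dp":[0.033,0.1,0],"rotation":[0,0,-0.11],"gripper":0.025},{"dp":[0.043,0.13,0],"rotation":[0,0,-0.14],"gripper":0.025},{"dp":[0.053,0.16,0],"rotation":[0,0,-0.17],"gripper":0.025},{"dp":[0.062,0.186,0.002],"rotation":[0,0,-0.2],"gripper":0.025},{"dp":[0.07,0.208,0.004],"rotation":[0,0,-0.22],"gripper":0.025},{"dp":[0.075,0.223,0.006],"rotation":[0,0,-0.23],"gripper":0.025},{"dp":[0.077,0.231,0.0075],"rotation":[0,0,-0.233],"gripper":0.025},{"dp":[0.078,0.233,0.0077],"rotation":[0,0,-0.233],"gripper":0.025},{"dp":[0.078,0.233,0.0077],"rotation":[0,0,-0.233],"gripper":0.025},{"dp":[0.078,0.233,0.0077],"rotation":[0,0,-0.233],"gripper":0.025},{"dp":[0.078,0.233,0.0077],"rotation":[0,0,-0.233],"gripper":0.025},{"dp":[0.078,0.233,0.0077],"rotation":[0,0,-0.233],"gripper":0.025}]'; python3 plan.py 0.591 -0.1602 0.1071 3.15
python3 - <<'E'
from h import *
for n in("scene","top"):
    p,d=robot.snapshot(n); cv2.imwrite(f"pics/{n}6.png",p[:,:,::-1]); np.save(f"{n}6.npy",d)
    if n=='scene': crop(p,120,80,270,220,5,'pics/sc6.png')
    else: crop(p,260,90,420,250,3.6,'pics/tc6.png',1.5)
E
```

```text
clock: 16.3
ee_pos: [0.5909, -0.1595, 0.1067]
tool_rot: [180.0, -0.0, 3.2]
contact_force: [0.1, -0.2, -0.6]
finger_gap: 0.0319
t 16.3 pos [ 0.5909 -0.1595  0.1067] rot [ 1.80e+02 -2.00e-02  3.19e+00] F [ 0.1 -0.2 -0.6] gap 0.0319
dp [ 0.      0.0007 -0.0004] rotvec [ 0.     -0.0004  0.0007] level-yaw dp [ 0.      0.0007 -0.0004]
```

View pics/sc6.png

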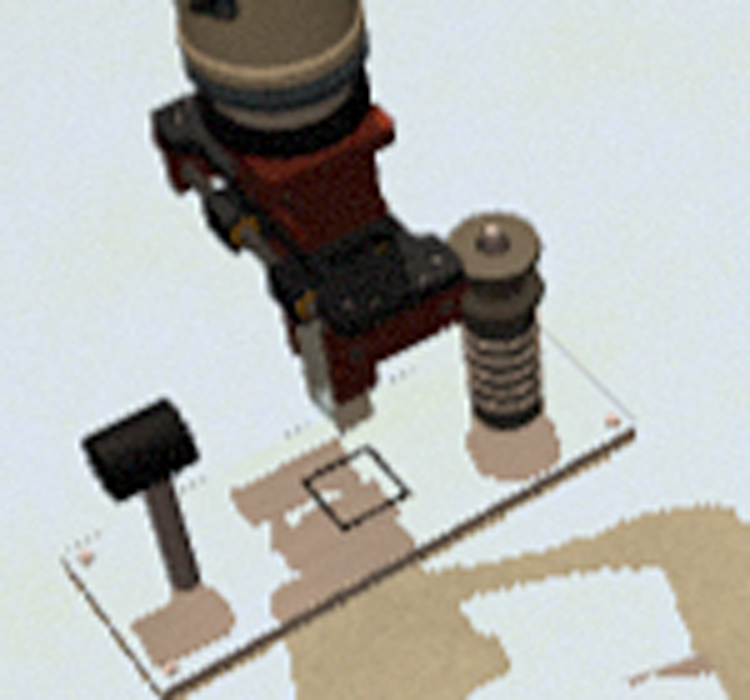

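View pics/tc6.png

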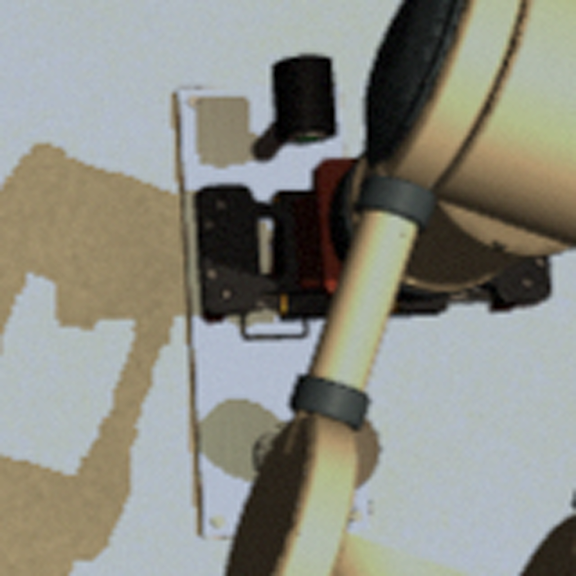

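The scene crop shows the cell hanging at (340,400). The narrow frosted face is under the finger and the clear face looks toward the sensor, with the marked square below at (357,487) and the spool seated at (497,260). I'll overlay the predicted cell box and check it against the depth.

```bash
python3 - <<'E'
from h import *
p=cv2.imread('pics/scene6.png'); d=np.load('scene6.npy'); n='scene'
W=cloud(n,d); o=robot.get_obs()['ee_pos']
a=np.radians(3.17); ex=np.array([np.cos(a),np.sin(a),0]); ey=np.array([-np.sin(a),np.cos(a),0]); ez=np.array([0,0,1.])
def box(c,lx,ly,lz):
    return np.array([c+sx*lx/2*ex+sy*ly/2*ey+sz*lz/2*ez for sx in(-1,1) for sy in(-1,1) for sz in(-1,1)])
S=6; x0,y0,x1,y1=140,110,240,200
im=cv2.resize(p[y0:y1,x0:x1],None,fx=S,fy=S,interpolation=cv2.INTER_CUBIC); im=np.clip(im*1.6,0,255).astype(np.uint8)
def line(A,B,col):
    q=((proj(n,np.array([A,B]))-[x0,y0]+.5)*S).astype(int); cv2.line(im,tuple(map(int,q[0])),tuple(map(int,q[1])),col,1)
c=o+np.array([0,0,.0109])+.0011*ex
B=box(c,.02,.032,.08)
for i in range(8):
    for j in range(i+1,8):
        if bin(i^j).count('1')==1: line(B[i],B[j],(0,0,255))
m=np.array([.5921,-.1600,.012])
Q=[m+sx*.022*ex+sy*.022*ey for sx,sy in((-1,-1),(1,-1),(1,1),(-1,1))]
for i in range(4): line(Q[i],Q[(i+1)%4],(255,0,0))
cv2.imwrite('pics/ov6.png',im)
# cell points in depth expressed in stand axes about light_mid
w=W[150:172,175:205].reshape(-1,3); r=w-np.array([.5921,-.16,.118]); L=np.c_[r@ex,r@ey,r[:,2]]
s=(L[:,2]>-.06)&(L[:,2]<.0)&(abs(L[:,0])<.04)&(abs(L[:,1])<.04)
print(s.sum()); 
vv,uu=np.mgrid[150:172,175:205]
for u,v,l in sorted(zip(uu.ravel()[s],vv.ravel()[s],L[s].round(4).tolist()),key=lambda t:(t[1],t[0])): print(u,v,l)
E
```

```text
122
179 150 [0.009, -0.0192, -0.0109]
180 150 [0.0094, -0.012, -0.0046]
180 151 [0.01, -0.0119, -0.0078]
181 151 [0.0094, -0.0069, -0.0039]
182 151 [0.0086, -0.0026, -0.0007]
180 152 [0.0087, -0.0162, -0.0159]
181 152 [0.0094, -0.0081, -0.0086]
182 152 [0.0089, -0.003, -0.0046]
180 153 [0.0092, -0.0163, -0.0195]
181 153 [0.009, -0.0103, -0.0145]
182 153 [0.0092, -0.0035, -0.0084]
183 153 [0.0089, 0.0019, -0.0041]
181 154 [0.0089, -0.0117, -0.0194]
182 154 [0.0094, -0.0043, -0.0128]
183 154 [0.009, 0.001, -0.0085]
184 154 [0.0091, 0.0074, -0.0029]
193 154 [-0.0092, 0.0203, -0.0035]
181 155 [0.0095, -0.0117, -0.0228]
182 155 [0.0099, -0.0044, -0.0162]
183 155 [0.0097, 0.0014, -0.0113]
184 155 [0.0089, 0.0056, -0.0082]
185 155 [0.0088, 0.0117, -0.003]
192 155 [-0.0043, 0.0241, -0.0008]
193 155 [-0.0071, 0.0237, -0.0029]
194 155 [-0.0095, 0.0246, -0.0037]
195 155 [-0.0132, 0.0224, -0.0081]
181 156 [0.0099, -0.0119, -0.0265]
182 156 [0.0095, -0.0066, -0.0221]
183 156 [0.0105, 0.002, -0.014]
184 156 [0.0084, 0.0034, -0.0142]
185 156 [0.0097, 0.0125, -0.0055]
189 156 [0.0038, 0.0231, -0.000
[... 2377 characters left out ...]
, 0.0172, -0.0293]
191 162 [-0.0027, 0.0146, -0.0343]
192 162 [-0.0045, 0.0166, -0.0337]
193 162 [-0.008, 0.0152, -0.0373]
185 163 [0.0089, 0.0025, -0.0412]
186 163 [0.0104, 0.0122, -0.0315]
187 163 [0.0089, 0.015, -0.0299]
188 163 [0.0059, 0.0144, -0.0325]
189 163 [0.0045, 0.0173, -0.0309]
190 163 [0.0004, 0.0142, -0.0364]
191 163 [-0.0014, 0.0164, -0.0356]
192 163 [-0.0048, 0.0149, -0.0392]
186 164 [0.0092, 0.0082, -0.0397]
187 164 [0.0091, 0.0143, -0.0342]
188 164 [0.0073, 0.0163, -0.0337]
189 164 [0.0045, 0.0162, -0.0357]
190 164 [0.0009, 0.0143, -0.0398]
191 164 [-0.0006, 0.017, -0.0384]
187 165 [0.0092, 0.0133, -0.0389]
188 165 [0.0061, 0.0125, -0.0417]
189 165 [0.005, 0.0162, -0.0391]
```

View pics/ov6.png

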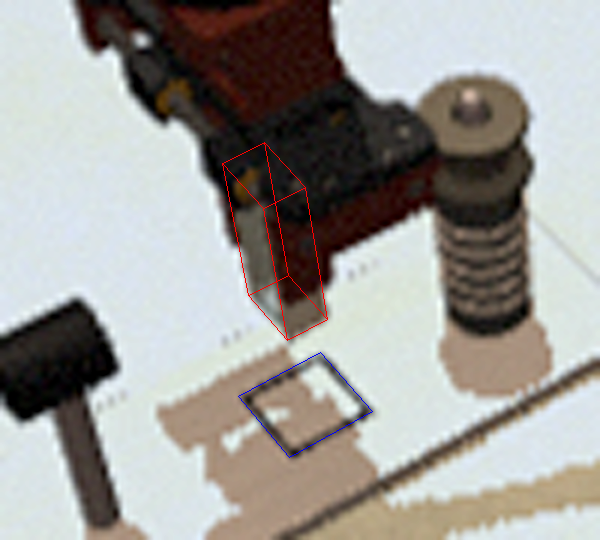

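The predicted box and the square overlay match the picture. Depth puts the clear face at x = +9.3 mm (10 wanted), with no slope along y or z. The frosted face is at y = +16 mm and the underside about 40 mm below light_mid. I'll make a final half-millimetre trim, hold and do a last check.

```bash
python3 -m jog '[{"dp":[0.0005,0.0003,-0.0004],"rotation":[0,0,0],"gripper":0.025},{"dp":[0.0005,0.0003,-0.0004],"rotation":[0,0,0],"gripper":0.025},{"dp":[0.0005,0.0003,-0.0004],"rotation":[0,0,0],"gripper":0.025},{"dp":[0.0005,0.0003,-0.0004],"rotation":[0,0,0],"gripper":0.025},{"dp":[0.0005,0.0003,-0.0004],"rotation":[0,0,0],"gripper":0.025},{"dp":[0.0005,0.0003,-0.0004],"rotation":[0,0,0],"gripper":0.025},{"dp":[0.0005,0.0003,-0.0004],"rotation":[0,0,0],"gripper":0.025},{"dp":[0.0005,0.0003,-0.0004],"rotation":[0,0,0],"gripper":0.025}]'; python3 - <<'E'
from h import *
n='scene'
p,d=robot.snapshot(n); W=cloud(n,d); a=np.radians(3.17); ex=np.array([np.cos(a),np.sin(a),0]); ey=np.array([-np.sin(a),np.cos(a),0])
r=W[150:172,175:205].reshape(-1,3)-np.array([.5921,-.16,.118]); L=np.c_[r@ex,r@ey,r[:,2]]
f=(abs(L[:,0]-.0095)<.0022)&(abs(L[:,1])<.012)&(L[:,2]<0)&(L[:,2]>-.045); g=(abs(L[:,1]-.016)<.003)&(abs(L[:,0])<.007)&(L[:,2]<-.02)&(L[:,2]>-.045)
print(f.sum(),np.median(L[f,0]),g.sum(),np.median(L[g,1]),L[f|g,2].min())
A=np.c_[np.ones(f.sum()),L[f,1:]]; print(np.degrees(np.linalg.lstsq(A,L[f,0],rcond=None)[0][1:]))
w=W.reshape(-1,3)
for lab,x,y,lo,hi in(('jar',.7013,.2371,.058,.07),('motor',.7008,.072,.035,.045),('spool',.4922,-.165,.132,.14)):
    s=w[(abs(w[:,0]-x)<.035)&(abs(w[:,1]-y)<.035)&(w[:,2]>lo)&(w[:,2]<hi)]; print(lab,len(s),s.mean(0).round(4))
    w0=cloud(n,np.load('scene0.npy')).reshape(-1,3); s=w0[(abs(w0[:,0]-x)<.035)&(abs(w0[:,1]-y)<.035)&(w0[:,2]>lo)&(w0[:,2]<hi)]; print('  before',len(s),s.mean(0).round(4))
cv2.imwrite('pics/fin.png',p[:,:,::-1]); o=robot.get_obs(); print(o['clock'],o['ee_pos'],o['tool_rot'],np.abs(o['joint_vel']).max())
E
```

```text
clock: 17.2
ee_pos: [0.5913, -0.1605, 0.1068]
tool_rot: [-180.0, 0.0, 3.1]
contact_force: [-0.3, 0.1, -1.4]
finger_gap: 0.0322
39 0.009486377381707291 24 0.014615394037910654 -0.043576183145326866
[1.35319788 0.42490362]
jar 344 [0.702  0.2373 0.0643]
  before 347 [0.702  0.2372 0.0642]
motor 286 [0.7034 0.0725 0.0396]
  before 280 [0.7036 0.0721 0.0396]
spool 191 [ 0.4915 -0.1642  0.135 ]
  before 12 [ 0.4936 -0.1625  0.1359]
17.25 [ 0.59132934 -0.16045939  0.10684003] [ 1.79999376e+02 -1.86166093e-03  3.13785943e+00] 0.07184304574461267
```

View pics/fin.png

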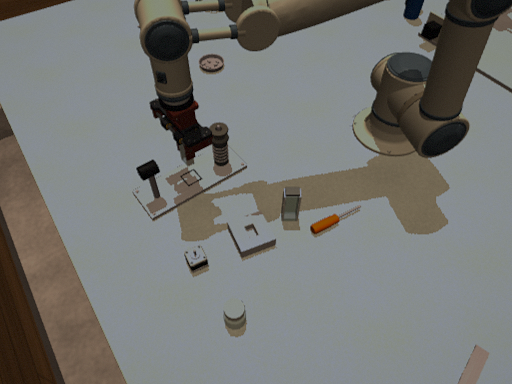

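Jar and motor are unmoved and the spool is seated. My trim overshot slightly in y, so I'll take back about 0.6 mm and re-check using several averaged frames.

```bash
python3 -m jog '[{"dp":[0.0004,-0.0006,-0.0003],"rotation":[0,0,0],"gripper":0.025},{"dp":[0.0004,-0.0006,-0.0003],"rotation":[0,0,0],"gripper":0.025},{"dp":[0.0004,-0.0006,-0.0003],"rotation":[0,0,0],"gripper":0.025},{"dp":[0.0004,-0.0006,-0.0003],"rotation":[0,0,0],"gripper":0.025},{"dp":[0.0004,-0.0006,-0.0003],"rotation":[0,0,0],"gripper":0.025},{"dp":[0.0004,-0.0006,-0.0003],"rotation":[0,0,0],"gripper":0.025},{"dp":[0.0004,-0.0006,-0.0003],"rotation":[0,0,0],"gripper":0.025},{"dp":[0.0004,-0.0006,-0.0003],"rotation":[0,0,0],"gripper":0.025}]'; python3 - <<'E'
from h import *
n='scene'; Ds=[];o=[]
for i in range(6):
    p,d=robot.snapshot(n); Ds.append(d); o.append(robot.get_obs()['ee_pos'])
a=np.radians(3.15); ex=np.array([np.cos(a),np.sin(a),0]); ey=np.array([-np.sin(a),np.cos(a),0])
d=np.mean(Ds,0)
def loc(d): r=cloud(n,d)[150:172,175:205].reshape(-1,3)-np.array([.5921,-.16,.118]); return np.c_[r@ex,r@ey,r[:,2]]
for nm,dd in(('now',d),('prev',np.load('scene6.npy'))):
    L=loc(dd); f=(abs(L[:,0]-.0095)<.003)&(abs(L[:,1])<.012)&(L[:,2]<0)&(L[:,2]>-.04); g=(abs(L[:,1]-.016)<.004)&(abs(L[:,0])<.007)&(L[:,2]<-.02)&(L[:,2]>-.04)
    A=np.c_[np.ones(f.sum()),L[f,1:]]
    print(nm,f.sum(),np.median(L[f,0]),g.sum(),np.median(L[g,1]),np.sort(L[(abs(L[:,0])<.013)&(abs(L[:,1])<.02)&(L[:,2]<-.03)&(L[:,2]>-.055),2])[:6].round(4),np.degrees(np.linalg.lstsq(A,L[f,0],rcond=None)[0][1:]).round(2))
print(np.mean(o,0),robot.get_obs()['clock'],robot.get_obs()['finger_gap'])
S=6;x0,y0,x1,y1=150,110,240,200
im=cv2.resize(p[y0:y1,x0:x1,::-1],None,fx=S,fy=S,interpolation=cv2.INTER_CUBIC); im=np.clip(im*1.6,0,255).astype(np.uint8)
c=np.array([.5921,-.16,.118]); B=np.array([c+sx*.01*ex+sy*.016*ey+np.array([0,0,sz*.04]) for sx in(-1,1) for sy in(-1,1) for sz in(-1,1)])
q=((proj(n,B)-[x0,y0]+.5)*S).astype(int)
for i in range(8):
    for j in range(i+1,8):
        if bin(i^j).count('1')==1: cv2.line(im,tuple(map(int,q[i])),tuple(map(int,q[j])),(0,0,255),1)
cv2.imwrite('pics/ov7.png',im)
E
```

```text
clock: 18.05
ee_pos: [0.5917, -0.1598, 0.1071]
tool_rot: [180.0, -0.0, 3.1]
contact_force: [-0.2, 0.2, -0.3]
finger_gap: 0.0317
now 42 0.009966289151375231 26 0.014914640481722294 [-0.04   -0.0398 -0.0398 -0.0395 -0.0393 -0.039 ] [-0.18 -0.  ]
prev 40 0.009186199221853477 27 0.016063910007232274 [-0.0417 -0.0412 -0.0411 -0.0398 -0.0397 -0.0392] [-0.93 -0.24]
[ 0.59168748 -0.1598352   0.10713825] 18.35 0.03202219914032327
```

View pics/ov7.png

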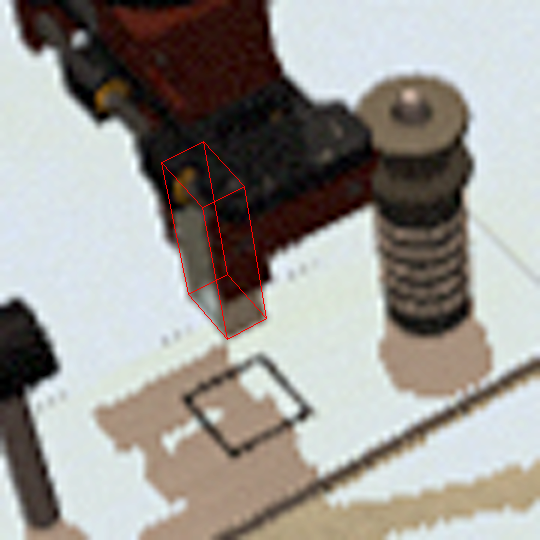

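The picture shows the cell's bottom corner at (228,338), on the predicted corner. The clear face is at +10.0 mm, the underside at -40.0 mm, and yaw and tilt are within 0.2°. I'm handing the job in.

```bash
python3 -c "
from rig import robot
print(robot.finish_job())"
```

```text
the job is handed in; nothing more can be done
None
```

I set the spool on the lamp spindle, released it, and handed the job in at 18.35 s with the gripper still holding the glass cell above the square mark. No verdict was reported.

- **Spool:** it met the seat with about 5 N at the expected height. After release both cameras saw its top flat at about 135–136 mm, with the spindle tip showing above it.
- **Cell:** I took the one in the rack, whose cap measured 20 x 32 mm; the look-alike measured about 26 x 41 mm. I gripped it across the 32 mm, on the frosted faces only, and the jaw gap stayed at 32 mm.
- **Cell position at hand-in:** it was upright and square within about 0.2°, on target along the light path, and its underside was 40.0 mm below the eye level.
- **Bystanders:** jar and motor measured within 0.4 mm of where they started. The screwdriver looked unmoved in the last full picture, but I did not measure it.

**Disagreement:** across the light path the two checks differ by about 1 mm. The scene camera put the frosted face about 1 mm off, while the robot's own reading put the cell within 0.2 mm of target. That is inside the 2 mm camera calibration, so I left it there.

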